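Ring and order at the farm shop counter

TASK

Ring the counter bell by pressing its plunger right down with the fingertips and letting it spring back up; then show the shopkeeper what to fetch: point down at the middle of the sauce bottle's cap, fingertips held two or three centimetres above it for two seconds. Then point in the same way at the lid of the smallest of the three jars, and finish there, still pointing at it. Only point: do not touch, move or lift the bottle, the jars or the bowl.

Things in the scene. Friction and masses are not known exactly. Their poses are not given: they have to be found in the camera images.
- bell: the counter bell: a steel dome 80 mm across and 47 mm high on a black disc 88 mm across, fixed to the counter. Origin at the centre of its underside, z up.
- bell_top (a point): top centre of the bell's plunger, a steel button 24 mm across in the middle of the dome, its top 62 mm above the counter when up; it moves with the plunger.
- bell_plunger (a joint): travel of the bell's plunger in m: 0 up, 0.006 fully down (rings from 0.004). It is pressed straight down and springs back; the spring takes 1 N at first and 4 N when fully down, then it meets a hard stop.
- bottle: the sauce bottle: the only bottle, tall with a narrow neck and a black cap, body 66 mm across, 205 mm high, loose, standing on the counter. Origin at the centre of its underside, z up.
- bottle_top (a point): centre of the top of the bottle's cap, 205 mm above the counter.
- jar_small: the smallest jar: 54 mm across and 55 mm high with its black lid, loose, standing on the counter. Origin at the centre of its underside, z up.
- jar_small_top (a point): centre of the top of the smallest jar's lid, 55 mm above the counter.
- jar_medium: the middle jar, of the same make and contents: 72 mm across, 90 mm high, loose; not to be touched. Origin at the centre of its underside, z up.
- jar_large: the largest jar, of the same make and contents: 86 mm across, 120 mm high, loose; not to be touched. Origin at the centre of its underside, z up. The bottle and the three jars stand upright at least 130 mm apart, centre to centre, in any order.
- bowl: white tasting bowl, 110 mm across and 45 mm high, empty, loose; not to be touched. Origin at the centre of its underside, z up.
Things that resemble listed ones, but are neither listed nor needed, are in the scene too. What is shaped like the bell but blue or yellow is not meant.

How it is judged:
By the outcome, as a careful person would: the job done as asked, in the order asked, and still so for the second after the job is handed in, with the robot touching nothing.
It also fails if it takes over 48 s, if anything falls off the work surface, if the arm or the gripper's body presses on something with over 40 N, if the wrist force passes 120 N, or if a joint passes its speed limit or range.

ROBOT

A 6-joint arm with a two-finger parallel gripper is mounted at the origin on the work surface. World frame = base frame: x ahead of the robot, y to its left, z up, the work surface at z = 0. Lengths are in mm, angles in rad, forces in N, time in s.
With the tool pointing down it reaches from about 350 to 875 mm from the base axis. Payload 4.2 kg.
Tool frame: the origin (TCP) lies at the very end of the fingers, on their centre line; the grasp point (between the pads) lies 19 mm behind it; z points along the fingers, y is the direction in which the jaws open and shut (so a half turn about z gives the same grasp; the last joint's range is limited). The gripper opens to 85 mm and grips with 20 to 120 N. Pads are 22 mm wide; open, the fingers measure 114 mm over their backs; the gripper's body (76 mm by 85 mm) begins 54 mm behind the grasp point. The pads swing forward as they close: fully open they stand 13 mm farther back than shut.
Start: joints at [1.412, 0.385, 0.008, 0, -1.194, -0.259], TCP at [253.561, 571.232, 231.312] pointing down, gripper open.
Joint ranges: [-3.14, 3.14], [-1.21, 2.06], [-1.07, 1.41], [-3.16, 2.05], [-2.99, -0.16], [-3.1, 3.1]. Speed limits (rad/s): [2.79, 2.79, 3.14, 3.14, 3.14, 3.14].

INTERFACE

Orientations are given as a unit quaternion [x, y, z, w].
In Python, from bench import arm gives the robot as it stands.
- The arm moves only by the tool apply_moves, never from a script. Its argument "plan" is one flat list of numbers, 5 for each row, row after row: the gripper's target within -1 to 1 (shut at 1, half-way at 0, fully open at -1), then the shift along the world's x, y, z in m, then the turn about the world's z in degrees. A call has 1 to 8 rows; each row is the pose to reach, as a shift and turn from the pose commanded when the call began; what a row does not reach only later rows make up. A row lasts 1/12 s, in which the tool goes at most 41.7 mm and 7.16 degrees, less where a joint would pass 70% of its speed; a pose out of reach is approached as far as the arm can. A call with a gripper value outside its range is refused whole. The fingers move at their own pace and stop on an object; the grip force is fixed at half the most. Time passes only in rows, so rows that repeat a pose let the fingers close. It gives the time, the measured TCP pose, the force and the opening at its end, in the units of the state.
- arm.read_state(): the state, without advancing time (a new reading comes with each control period).
- arm.get_image(name): name is "side" or "top" or "wrist"; returns a dict with "color" (384x512x3 uint8, red, green, blue), "range_z" (384x512 float32, mm along the optical axis (not along the pixel's ray), 0 where there is no reading), "camera_matrix" (3x3 intrinsics, pixels), "k1" (the pictures are not rectified: a ray, as slopes to the right and down, at radius r is drawn at 1 + k1 r^2 times it, then the intrinsics apply), "camera_from_world" (4x4, takes a point from world to camera coordinates); the wrist camera has in their place "mount" (4x4, takes a point from camera to tool coordinates, whose origin is the TCP and whose axes are the flange's). Camera axes: x right, y down, z forward; pixel columns grow to the right and rows downward; lengths in mm; the calibration is good to about 2 mm. A picture is of the moment at which its call begins: read the wrist's pose just before it.
- arm.job_done(): hands the job in, once; it reports no verdict.
The state is a dict: "clock": time; "joints": joint angles; "joint_vel": joint speeds; "joint_efforts": joint torques, N m; "position": TCP position; "ee_rot": TCP orientation; "contact_force": force on the tool from outside, world axes, zero at the start; "wrist_torque": the same for the moment, N m; "gripper_width": finger opening in mm.
Only numpy, scipy, OpenCV 4.12 (cv2) and the standard library are available. Lean on these libraries where they do the work, as an engineer would, in place of code of your own. Each camera call takes 0.05 s, during which the arm holds its last target.

## Working session

There is one attempt and no reset: what is moved stays moved. The work goes in short steps, Python scripts to look and compute and a tool call to move; the robot and the scene stay as the last step left them, time stands still between calls to the robot, and variables do not carry over. Pictures are saved under pics/ and viewed, and the job is handed in when it is done.

Besides the shell and the picture viewer there is one more tool, called after ">>>" as name(argument=value, ...) on one line, values as JSON. apply_moves: Moves the arm, as the interface text tells. Its arguments: {"type":"object","properties":{"plan":{"type":"array","items":{"type":"number"}}},"required":["plan"]}

```bash
mkdir -p pics
cat > h.py <<'E'
from bench import arm
import cv2,numpy as np,pickle
def grab(n,tag):
    s=arm.read_state(); im=arm.get_image(n); im['state']=s
    pickle.dump(im,open(f'{tag}.pkl','wb')); cv2.imwrite(f'pics/{tag}.png',im['color'][:,:,::-1]); return im
def cloud(im):
    K=np.array(im['camera_matrix']);z=im['range_z'];v,u=np.mgrid[:384,:512]
    p=np.stack([u,v],-1).reshape(-1,1,2).astype(float)
    n=cv2.undistortPoints(p,K,np.array([im['k1'],0,0,0,0.])).reshape(384,512,2)
    P=np.stack([n[...,0]*z,n[...,1]*z,z],-1)
    if 'camera_from_world' in im: T=np.linalg.inv(im['camera_from_world'])
    else:
        from scipy.spatial.transform import Rotation as R
        A=np.eye(4);A[:3,:3]=R.from_quat(im['state']['ee_rot']).as_matrix();A[:3,3]=im['state']['position'];T=A@im['mount']
    W=P@T[:3,:3].T+T[:3,3]; W[z==0]=np.nan; return W
E
python3 - <<'E'
from h import *
for n in ['side','top','wrist']:
    im=grab(n,n+'0'); print(n,im['k1'],im['camera_matrix'][0][0])
s=arm.read_state();print(s)
E
```

```text
side -0.1642306815990399 430.7367417454223
top -0.039617382673109776 382.43198164530907
wrist -0.10020507165915031 344.68811153240256
{'clock': 0.15, 'joints': array([ 1.41159607e+00,  3.85377788e-01,  6.91659275e-03, -3.30985234e-04,
       -1.19398199e+00, -2.58596971e-01]), 'joint_vel': array([ 0.00072596, -0.00405835,  0.00167168,  0.00209406, -0.00042624,
       -0.00017533]), 'joint_efforts': array([ 3.79883923e-04, -3.92677689e+01,  1.88580644e+01,  4.18866411e+00,
       -3.41084895e-03,  3.03686303e-07]), 'position': array([253.40712972, 570.8386803 , 230.46821489]), 'ee_rot': array([ 9.78246917e-01, -2.07442203e-01, -1.12735475e-04,  8.30055904e-04]), 'contact_force': array([ 0.42430638, -0.03767546,  0.36203165]), 'wrist_torque': array([-0.00196656, -0.0391058 ,  0.01349727]), 'gripper_width': 85.31250861814436}
```

View pics/side0.png

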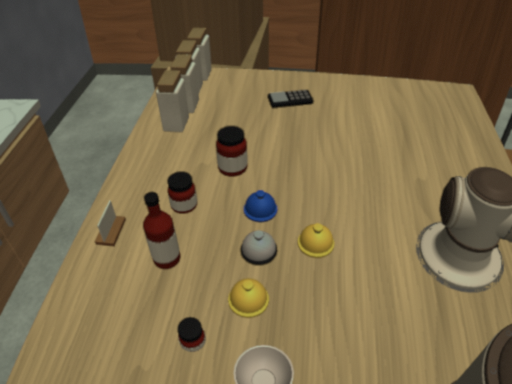

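View pics/top0.png

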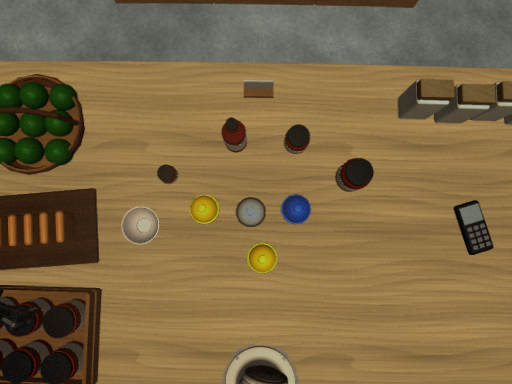

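View pics/wrist0.png

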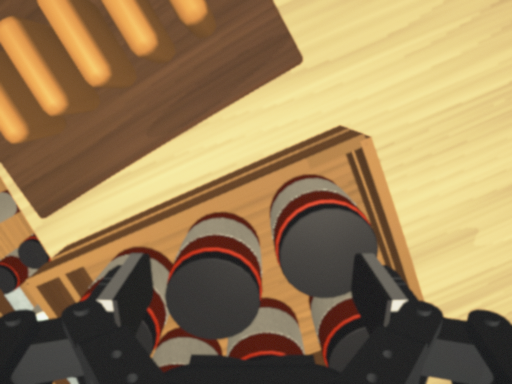

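Top view: the steel bell is at (251,211), the bottle cap at about (233,125), the small jar at (167,174), the medium jar at (297,132) and the large jar at (357,172). In the side view the bell is at (259,247), the bottle cap at (152,200) and the small jar at (191,326). The gripper is over a jar crate at lower left.

Run:
```python
from h import *
D={n:pickle.load(open(n+'0.pkl','rb')) for n in['side','top']}
C={n:cloud(D[n]) for n in D}
# range-based point dumps
px={'bell':{'top':(251,211),'side':(259,247)},'cap':{'top':(233,125),'side':(152,200)},'jar':{'top':(167,174),'side':(191,326)},'med':{'top':(297,132),'side':(181,182)},'large':{'top':(357,172),'side':(231,135)},'bowl':{'top':(140,225),'side':(264,368)}}
for k,d in px.items():
    for n,(u,v) in d.items():
        W=C[n]; print(k,n,W[v,u].round(1), end=' ')
        c=W[v,u]; m=(np.hypot(W[...,0]-c[0],W[...,1]-c[1])<60)
        zmax=np.nanmax(np.where(m,W[...,2],np.nan)); t=m&(W[...,2]>zmax-5)
        p=W[t]; print('zmax',zmax.round(1),'n',len(p),'mid',((p.min(0)+p.max(0))/2).round(1),'ext',np.ptp(p,axis=0).round(1))
for n in C:
    cv2.imwrite(f'pics/{n}_crop.png',cv2.resize(D[n]['color'][100:260,120:380] if n=='top' else D[n]['color'][180:360,120:360],None,fx=3,fy=3,interpolation=cv2.INTER_CUBIC)[:,:,::-1])
```

```text
bell top [483.4  33.2  59.9] zmax 67.8 n 18 mid [483.2  34.6  65.3] ext [16.9 19.7  5. ]
bell side [480.6  59.3  43.1] zmax 66.5 n 41 mid [485.2  37.2  64.1] ext [18.5 23.   4.8]
cap top [689.6  80.  205.9] zmax 211.2 n 23 mid [693.7  84.9 208.7] ext [25.8 25.   5. ]
cap side [689.3  95.3 205.8] zmax 207.7 n 123 mid [695.6  84.4 205.3] ext [29.1 30.5  4.8]
jar top [584.8 275.4  55.7] zmax 61.6 n 60 mid [588.5 281.1  59.1] ext [43.9 46.2  5. ]
jar side [586.6 279.9  58. ] zmax 59.3 n 342 mid [590.8 281.6  56.8] ext [47.  46.4  5. ]
med top [704.7 -91.4  89.9] zmax 95.8 n 171 mid [695.7 -95.5  93.3] ext [57.5 58.7  5. ]
med side [690. -85.  90.] zmax 93.9 n 313 mid [696.1 -94.2  91.4] ext [62.5 64.1  5. ]
large top [ 590.2 -250.2  120.1] zmax 126.1 n 270 mid [ 592.8 -255.1  123.6] ext [70.9 70.9  5. ]
large side [ 589.7 -247.8  120.3] zmax 124.4 n 318 mid [ 593.1 -257.3  121.9] ext [71.3 76.   5. ]
bowl top [438.3 362.3   2.9] zmax 48.7 n 96 mid [438.3 362.   46.2] ext [108.2  85.4   5. ]
bowl side [440.5 327.   10.6] zmax 49.6 n 153 mid [439.6 328.6  47.1] ext [107.8  66.4   5. ]
```

View pics/top_crop.png

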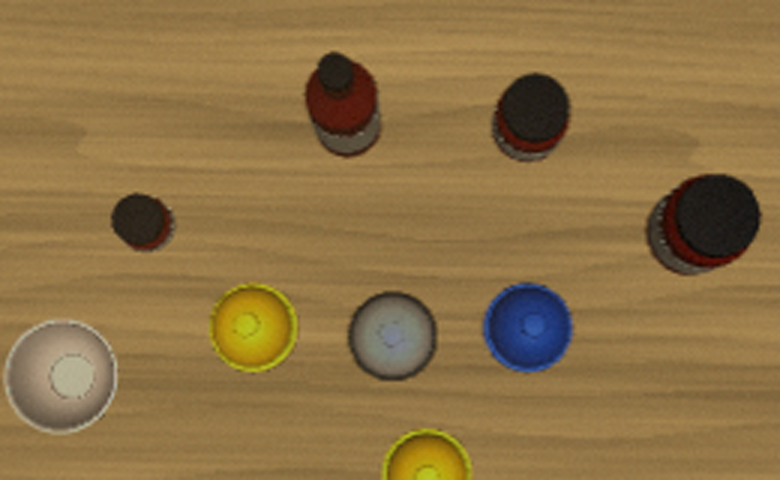

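View pics/side_crop.png

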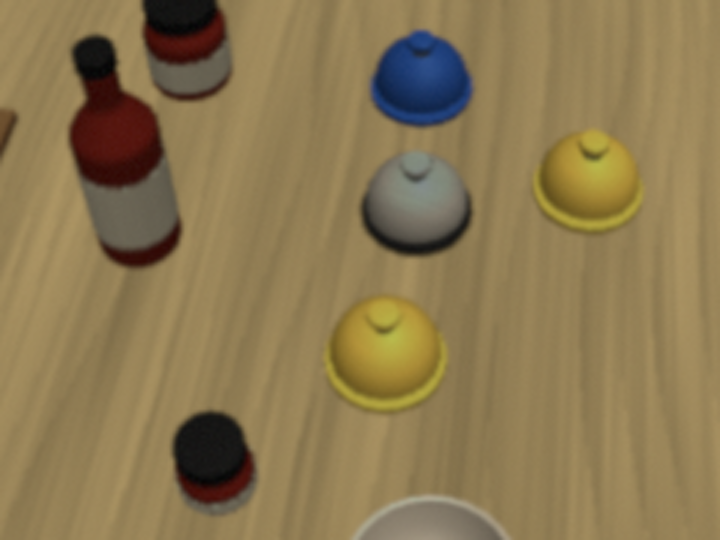

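>>> apply_moves(plan=[1,0.005,-0.012,0.005,0,1,0.018,-0.042,0.01,0,1,0.032,-0.074,0.01,0,1,0.046,-0.106,0.01,0,1,0.06,-0.138,0.01,0,1,0.074,-0.17,0.01,0,1,0.088,-0.202,0.01,0,1,0.102,-0.234,0.01,0])

```text
clock: 0.82
position: [355.8, 334.8, 241.6]
ee_rot: [0.978, -0.207, 0.0, -0.0]
contact_force: [0.1, 0.5, -0.1]
gripper_width: -0.2
```

>>> apply_moves(plan=[1,0.014,-0.032,0,0,1,0.028,-0.064,0,0,1,0.042,-0.096,-0.01,0,1,0.056,-0.128,-0.02,0,1,0.07,-0.16,-0.03,0,1,0.082,-0.19,-0.04,0,1,0.092,-0.21,-0.04,0,1,0.092,-0.21,-0.04,0])

```text
clock: 1.48
position: [447.7, 123.5, 200.8]
ee_rot: [0.978, -0.21, -0.001, 0.001]
contact_force: [0.4, 0.7, 1.3]
gripper_width: -0.4
```

Run:
```python
from h import *
im=grab('wrist','wrist1'); s=im['state']; print(s['clock'],s['position'],s['gripper_width'],s['contact_force'],s['ee_rot'])
W=cloud(im)
m=(np.hypot(W[...,0]-484,W[...,1]-36)<45)&(W[...,2]>57)&(W[...,2]<75)
p=W[m];print(len(p),p.min(0),p.max(0),np.median(p,0))
```

```text
1.4833 [447.65707988 123.4819524  200.81061472] -0.3627575315484183 [0.41101102 0.68109513 1.33449992] [ 9.77764508e-01 -2.09703391e-01 -5.65040918e-04  8.57530671e-04]
685 [472.88454821  23.51057307  57.42179406] [495.63406588  46.374356    64.89024443] [484.82604013  35.67674962  62.32325443]
```

View pics/wrist1.png

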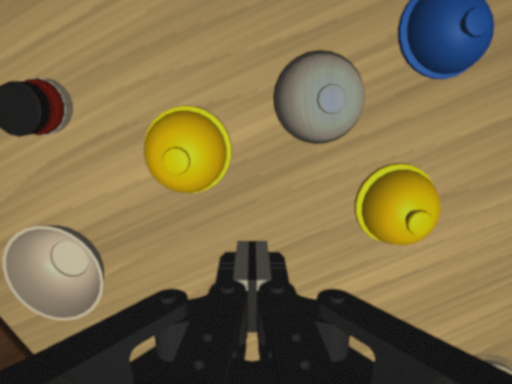

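The wrist view shows the steel bell's plunger at (331,98), which measures (484.5, 35.3, 62.3) and agrees with the fixed cameras.

>>> apply_moves(plan=[1,0.012,-0.03,0,0,1,0.025,-0.06,-0.01,0,1,0.037,-0.088,-0.03,0,1,0.037,-0.088,-0.06,0,1,0.037,-0.088,-0.09,0,1,0.037,-0.088,-0.11,0,1,0.037,-0.088,-0.12,0,1,0.037,-0.088,-0.12,0])

```text
clock: 2.2
position: [482.7, 39.0, 79.2]
ee_rot: [0.978, -0.207, -0.002, 0.001]
contact_force: [0.3, 1.1, 0.5]
gripper_width: -0.2
```

Run:
```python
from h import *
im=grab('side','side2'); s=im['state']; print(s['clock'],s['position'],s['contact_force'])
cv2.imwrite('pics/side2c.png',cv2.resize(im['color'][150:290,180:340],None,fx=4,fy=4,interpolation=cv2.INTER_CUBIC)[:,:,::-1])
```

```text
2.2 [482.68121934  39.03182679  79.19343873] [0.31543465 1.05090416 0.50058111]
```

View pics/side2c.png

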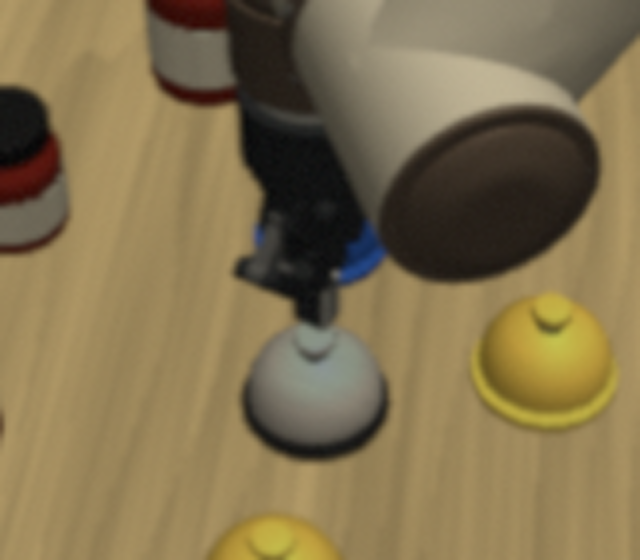

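The fingertips are just above the plunger, which is at (313,340) in the crop. I need a small y correction, then I'll press.

>>> apply_moves(plan=[1,0.001,-0.001,-0.003,0,1,0.001,-0.001,-0.006,0,1,0.001,-0.001,-0.006,0,1,0.001,-0.001,-0.006,0])

```text
clock: 2.58
position: [485.9, 38.5, 75.9]
ee_rot: [0.978, -0.207, 0.001, -0.0]
contact_force: [-0.0, -0.3, 0.1]
gripper_width: 0.0
```

>>> apply_moves(plan=[1,-0.001,-0.003,-0.003,0,1,-0.001,-0.003,-0.008,0,1,-0.001,-0.003,-0.012,0,1,-0.001,-0.003,-0.015,0,1,-0.001,-0.003,-0.017,0,1,-0.001,-0.003,-0.019,0,1,-0.001,-0.003,-0.019,0,1,-0.001,-0.003,-0.019,0])

```text
clock: 3.25
position: [484.3, 35.1, 56.4]
ee_rot: [0.978, -0.207, -0.0, 0.0]
contact_force: [-0.9, -1.9, 3.6]
gripper_width: 0.4
```

>>> apply_moves(plan=[1,0,0,-0.0005,0,1,0,0,-0.001,0,1,0,0,-0.0015,0,1,0,0,-0.0015,0,1,0,0,-0.0015,0])

```text
clock: 3.67
position: [484.4, 35.1, 55.9]
ee_rot: [0.978, -0.207, -0.0, 0.0]
contact_force: [-3.7, -0.0, 11.2]
gripper_width: -0.6
```

Run:
```python
from h import *
im=grab('side','side3'); s=im['state']; print(s['clock'],s['position'],s['contact_force'])
cv2.imwrite('pics/side3c.png',cv2.resize(im['color'][200:270,220:300],None,fx=7,fy=7,interpolation=cv2.INTER_CUBIC)[:,:,::-1])
```

```text
3.6667 [484.39834038  35.07236208  55.92191408] [-3.73118918 -0.03305691 11.20022417]
```

View pics/side3c.png

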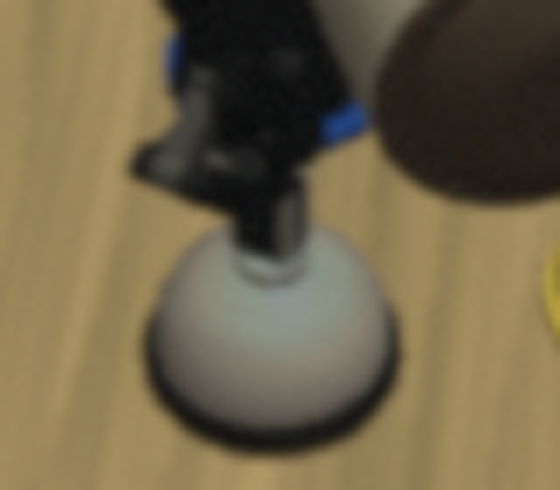

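The fingertips are on the plunger at the hard stop: 11 N against the 4 N spring, z at 55.9. Releasing and rising.

>>> apply_moves(plan=[1,0,0,0.004,0,1,0,0,0.014,0,1,0,0,0.04,0,1,0,0,0.08,0,1,0,0,0.12,0,1,0,0,0.16,0,1,0,0,0.2,0,1,0,0,0.22,0])

```text
clock: 4.38
position: [486.6, 35.7, 280.2]
ee_rot: [0.978, -0.207, 0.004, -0.002]
contact_force: [0.5, 0.8, -0.6]
gripper_width: 0.1
```

>>> apply_moves(plan=[1,0.02,0.005,0,0,1,0.04,0.01,0,0,1,0.06,0.015,0,0,1,0.08,0.02,0,0,1,0.1,0.025,0,0,1,0.12,0.03,0,0,1,0.12,0.03,0,0,1,0.12,0.03,0,0])

```text
clock: 5.05
position: [605.0, 65.6, 273.3]
ee_rot: [0.978, -0.207, -0.001, 0.0]
contact_force: [-0.5, 0.5, 0.5]
gripper_width: -0.1
```

Run:
```python
from h import *
im=grab('wrist','wrist4'); s=im['state']; print(s['clock'],s['position'],s['contact_force'])
W=cloud(im)
for nm,c,z in[('bell',(484.5,35.3),(57,75)),('cap',(695,84.5),(198,215)),('jar',(590,281.5),(50,65))]:
    m=(np.hypot(W[...,0]-c[0],W[...,1]-c[1])<40)&(W[...,2]>z[0])&(W[...,2]<z[1])
    p=W[m]
    if len(p):print(nm,len(p),((p.min(0)+p.max(0))/2).round(1),np.ptp(p,axis=0).round(1),np.median(p,0).round(1))
im=grab('top','top4');W=cloud(im)
m=(np.hypot(W[...,0]-484.5,W[...,1]-35.3)<13);print('bell top z',np.nanmedian(W[m][:,2]),np.nanmax(W[m][:,2]))
grab('side','side4')
```

```text
5.05 [605.02730975  65.60070515 273.31591292] [-0.46117255  0.47551932  0.47304079]
bell 324 [484.5  34.7  61. ] [23.4 23.2  7.7] [485.8  34.8  62.3]
cap 2037 [695.3  84.  202.9] [29.7 29.8  9.9] [695.   83.1 205.4]
jar 1184 [590.  280.6  54. ] [47.6 47.3  7.8] [590.7 279.   55.4]
bell top z 61.814434665841986 68.93705321782909
```

View pics/wrist4.png

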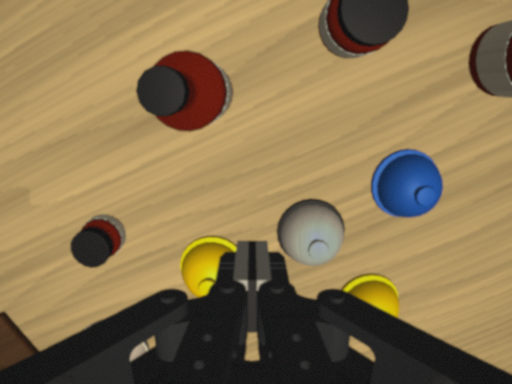

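View pics/side4.png

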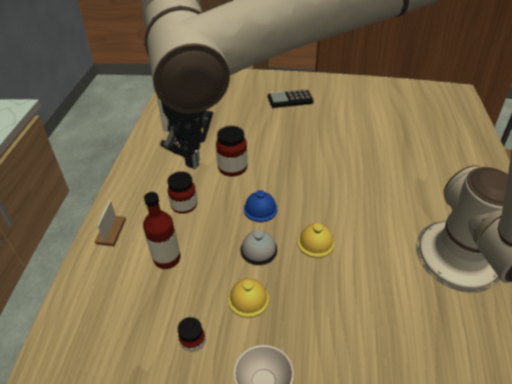

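Plunger is back up: 62 mm, wrist pixel (318,248). The cap is at wrist pixel (163,90), which measures (695.2, 84.2, 205).

>>> apply_moves(plan=[1,0.02,0.004,0,0,1,0.045,0.009,0,0,1,0.07,0.014,0,0,1,0.085,0.018,0,0,1,0.0905,0.019,0,0,1,0.0905,0.019,-0.01,0,1,0.0905,0.019,-0.02,0,1,0.0905,0.019,-0.03,0])

```text
clock: 5.87
position: [693.7, 84.0, 244.0]
ee_rot: [0.978, -0.207, -0.0, -0.0]
contact_force: [0.9, 0.1, -0.2]
gripper_width: -0.1
```

>>> apply_moves(plan=[1,0,0,-0.008,0,1,0,0,-0.013,0,1,0,0,-0.015,0,1,0,0,-0.015,0,1,0,0,-0.015,0,1,0,0,-0.015,0])

```text
clock: 6.37
position: [695.3, 84.3, 230.6]
ee_rot: [0.978, -0.207, 0.001, -0.0]
contact_force: [-0.7, 0.2, 0.5]
gripper_width: 0.2
```

Run:
```python
from h import *
im=grab('side','side5'); s=im['state']; print(s['clock'],s['position'],s['contact_force'])
cv2.imwrite('pics/side5c.png',cv2.resize(im['color'][140:280,80:240],None,fx=4,fy=4,interpolation=cv2.INTER_CUBIC)[:,:,::-1])
```

```text
6.3667 [695.33974614  84.27641479 230.56045609] [-0.69549292  0.24985974  0.49081415]
```

View pics/side5c.png

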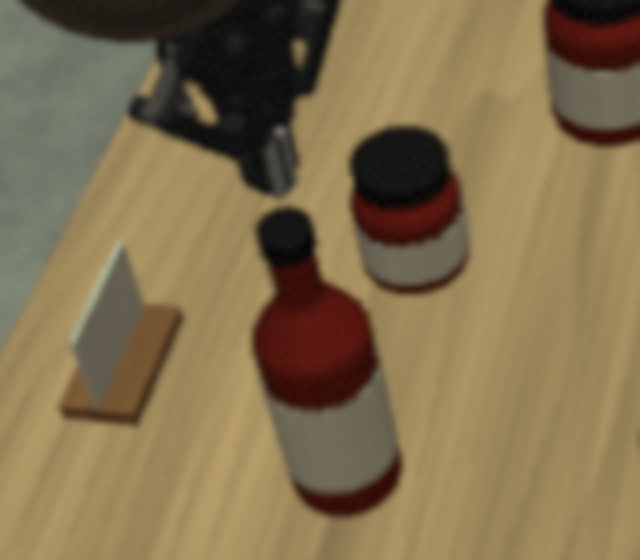

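The fingertips are about 25 mm above the cap: tip at about (280,190), cap at (286,222) in the crop. Holding for more than 2 s.

>>> apply_moves(plan=[1,0,0,0,0,1,0,0,0,0,1,0,0,0,0,1,0,0,0,0,1,0,0,0,0,1,0,0,0,0,1,0,0,0,0,1,0,0,0,0])

```text
clock: 7.08
position: [695.1, 84.2, 229.8]
ee_rot: [0.978, -0.207, -0.0, 0.0]
contact_force: [-1.0, -0.1, -0.0]
gripper_width: -0.0
```

>>> apply_moves(plan=[1,0,0,0,0,1,0,0,0,0,1,0,0,0,0,1,0,0,0,0,1,0,0,0,0,1,0,0,0,0,1,0,0,0,0,1,0,0,0,0])

```text
clock: 7.75
position: [695.1, 84.2, 229.8]
ee_rot: [0.978, -0.207, -0.0, -0.0]
contact_force: [-0.8, 0.3, 0.6]
gripper_width: 0.2
```

>>> apply_moves(plan=[1,0,0,0,0,1,0,0,0,0,1,0,0,0,0,1,0,0,0,0,1,0,0,0,0,1,0,0,0,0,1,0,0,0,0,1,0,0,0,0])

```text
clock: 8.42
position: [695.1, 84.2, 229.8]
ee_rot: [0.978, -0.207, -0.0, 0.0]
contact_force: [0.1, 0.4, 0.6]
gripper_width: 0.0
```

>>> apply_moves(plan=[1,0,0,0,0,1,0,0,0,0,1,0,0,0,0,1,0,0,0,0,1,0,0,0,0,1,0,0,0,0,1,0,0,0,0,1,0,0,0,0])

```text
clock: 9.08
position: [695.1, 84.2, 229.8]
ee_rot: [0.978, -0.207, 0.0, -0.0]
contact_force: [0.5, -0.6, -1.1]
gripper_width: -0.0
```

>>> apply_moves(plan=[1,0,0,0.01,0,1,0,0,0.03,0,1,0,0,0.045,0,1,-0.01,0.02,0.045,0,1,-0.02,0.045,0.045,0,1,-0.035,0.07,0.045,0,1,-0.05,0.1,0.045,0,1,-0.06,0.12,0.045,0])

```text
clock: 9.75
position: [634.1, 206.2, 276.0]
ee_rot: [0.978, -0.207, 0.0, -0.001]
contact_force: [0.6, 0.6, 0.1]
gripper_width: -0.2
```

>>> apply_moves(plan=[1,-0.01,0.02,0,0,1,-0.02,0.04,0,0,1,-0.035,0.06,0,0,1,-0.045,0.0765,-0.02,0,1,-0.045,0.0765,-0.05,0,1,-0.045,0.0765,-0.08,0,1,-0.045,0.0765,-0.1,0,1,-0.045,0.0765,-0.1,0])

```text
clock: 10.42
position: [587.5, 279.6, 170.2]
ee_rot: [0.978, -0.208, -0.004, 0.003]
contact_force: [0.1, -0.2, -0.7]
gripper_width: 0.0
```

Run:
```python
from h import *
im=grab('side','side6'); s=im['state']; print(s['clock'],s['position'],s['contact_force'])
W=cloud(im)
def f(W,c,z):
    m=(np.hypot(W[...,0]-c[0],W[...,1]-c[1])<40)&(W[...,2]>z[0])&(W[...,2]<z[1]);p=W[m]
    if len(p):print(len(p),((p.min(0)+p.max(0))/2).round(1),np.ptp(p,axis=0).round(1))
f(W,(590,281),(51,62));f(W,(695,84),(200,212))
im=grab('wrist','wrist6');W=cloud(im);f(W,(590,281),(51,62))
```

```text
10.4167 [587.50616101 279.59565511 170.16784806] [ 0.14930746 -0.16663062 -0.66288529]
444 [590.7 282.4  55.2] [47.2 47.3  8.2]
2798 [590.  281.3  54.6] [47.4 47.6  7.2]
```

View pics/side6.png

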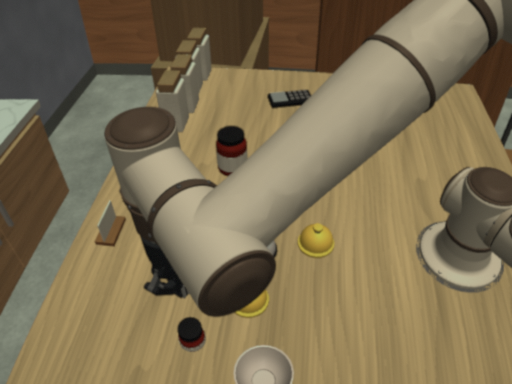

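The lid measures (590.3, 281.3, 55) from both views; in the side view it is at (191,327) with the gripper above it. Descending to 25 mm above.

>>> apply_moves(plan=[1,0,0,-0.02,0,1,0,0.0005,-0.045,0,1,0,0.0005,-0.065,0,1,0,0.0005,-0.08,0,1,0,0.0005,-0.09,0,1,0,0.0005,-0.095,0,1,0,0.0005,-0.095,0,1,0,0.0005,-0.095,0])

```text
clock: 11.18
position: [591.1, 281.8, 81.4]
ee_rot: [0.978, -0.207, 0.001, -0.001]
contact_force: [0.0, -0.1, 0.0]
gripper_width: -0.0
```

>>> apply_moves(plan=[1,0,0,0,0,1,0,0,0,0,1,0,0,0,0,1,0,0,0,0,1,0,0,0,0,1,0,0,0,0,1,0,0,0,0,1,0,0,0,0])

```text
clock: 11.85
position: [590.1, 281.2, 79.8]
ee_rot: [0.978, -0.207, -0.0, 0.0]
contact_force: [0.0, 1.0, -0.0]
gripper_width: -0.5
```

>>> apply_moves(plan=[1,0,0,0,0,1,0,0,0,0,1,0,0,0,0,1,0,0,0,0,1,0,0,0,0,1,0,0,0,0,1,0,0,0,0,1,0,0,0,0])

```text
clock: 12.52
position: [590.1, 281.2, 79.8]
ee_rot: [0.978, -0.207, 0.0, -0.0]
contact_force: [-0.4, -0.2, 0.8]
gripper_width: -0.1
```

>>> apply_moves(plan=[1,0,0,0,0,1,0,0,0,0,1,0,0,0,0,1,0,0,0,0,1,0,0,0,0,1,0,0,0,0,1,0,0,0,0,1,0,0,0,0])

```text
clock: 13.18
position: [590.0, 281.2, 79.8]
ee_rot: [0.978, -0.207, -0.0, 0.0]
contact_force: [0.5, -0.4, -0.5]
gripper_width: -0.0
```

>>> apply_moves(plan=[1,0,0,0,0,1,0,0,0,0,1,0,0,0,0,1,0,0,0,0,1,0,0,0,0,1,0,0,0,0,1,0,0,0,0,1,0,0,0,0])

```text
clock: 13.85
position: [590.1, 281.2, 79.8]
ee_rot: [0.978, -0.207, 0.0, -0.0]
contact_force: [0.5, -0.9, -0.6]
gripper_width: -0.1
```

Run:
```python
from h import *
a=grab('side','side7'); b=grab('top','top7');w=grab('wrist','wrist7'); s=w['state']; print(s['clock'],s['position'],s['contact_force'],s['joint_vel'].round(3))
cv2.imwrite('pics/f7.png',np.hstack([cv2.resize(a['color'][240:384,120:264],(400,400)),cv2.resize(b['color'][60:260,110:310],(400,400))])[:,:,::-1])
def f(n,W,c,z):
    m=(np.hypot(W[...,0]-c[0],W[...,1]-c[1])<40)&(W[...,2]>z[0])&(W[...,2]<z[1]);p=W[m]
    if len(p):print(n,len(p),((p.min(0)+p.max(0))/2).round(1),np.ptp(p,axis=0).round(1))
for n,im in(('s',a),('t',b),('w',w)):
    W=cloud(im);f(n+'jar',W,(590,281),(51,62));f(n+'cap',W,(695,84),(200,212));f(n+'bell',W,(484.5,35.3),(57,70))
```

```text
13.95 [590.04219961 281.22135628  79.78804037] [ 0.27463153 -0.2134859  -0.53357924] [ 0.     0.    -0.001  0.    -0.001  0.002]
sjar 241 [593.6 289.9  55.1] [41.3 31.8  8. ]
tjar 58 [589.1 280.4  56. ] [43.8 41.3  9.7]
tcap 115 [694.2  84.  204.8] [28.1 27.9  8.2]
tbell 55 [484.6  34.6  62.9] [20.1 19.8  9.4]
wjar 4279 [591.9 281.3  54.4] [44.5 47.8  6.7]
```

View pics/f7.png

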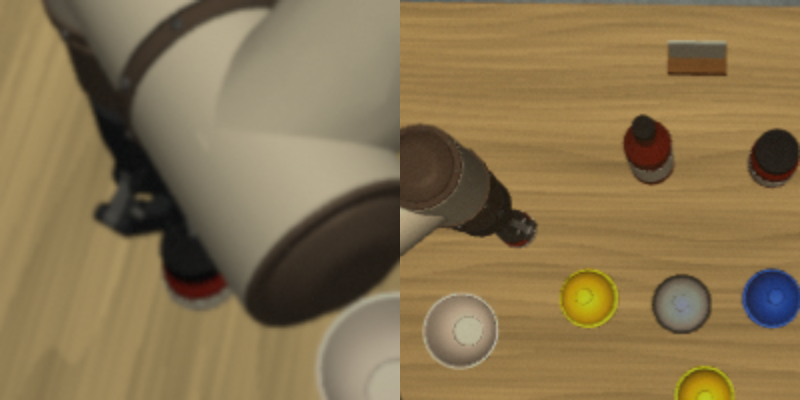

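View pics/wrist7.png

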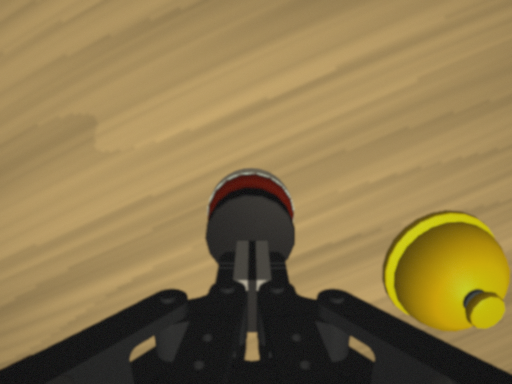

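The fingertips are over the middle of the small jar's lid: wrist view lid at (251,230), and they sit 25 mm above it. The arm is still, and the bottle, jars and bell haven't moved. Handing in.

```bash
python3 -c "
from bench import arm
print(arm.job_done())"
```

```text
the job is handed in; nothing more can be done
None
```

The job is done in the order asked and handed in at about 14 s, well under the 48 s limit; no verdict was reported.

- **Bell:** I pressed the steel bell's plunger down to its hard stop. The fingertips were at 55.9 mm with 11 N on them, against 4 N for the spring alone. After release the plunger measured 62 mm again.
- **Bottle:** I pointed at the middle of the cap, at (695.1, 84.2), from 25 mm above and held for about 2.7 s.
- **Smallest jar:** The arm finished still, with the fingertips at (590.1, 281.2, 79.8). That is 25 mm above the lid, whose centre measured about (590, 281, 55). The last force reading was under 1 N, which is sensor noise.

The last top view shows the bell and bottle within 1 mm of where they were, and the wrist view shows the small jar where it was. The cameras agreed to about 1–2 mm throughout. The exception was the final side-view fit of the jar lid, which was off because the arm partly hid the lid, so I disregarded it. I did not re-measure the medium jar, large jar or bowl at the end, but the gripper never went near them.

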